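# Bolt the rice box's hatch through its slotted disc

## Task

Lock the hatch of the wooden rice box: with a fingertip, push the lugs of the round slotted disc round until its slot lines up with the bolt, then push the bolt by its upright tail plate through the slot and into the keeper on the hatch until it is fully home. Only push, gently: do not grip or lift anything, and leave the jar, the cup and the bottle where they stand.

Things in the scene. Friction and masses are not known exactly. Their poses are not given: they have to be found in the camera images.
- box: Fixed pale wooden rice box, 332 mm long, 228 mm wide, flat top 110 mm above the table. Origin on the table under the disc's axis; +x is the way the bolt is pushed, z up. Top spans x -213.5 to +118.5, y -114 to +114 mm. A plain metal lock lies along its x axis: bolt and channel (rails up to 119 mm above the table), strap over the bolt (x -54 to -46 mm), disc, keeper on the hatch.
- keeper (a point): Middle of the top of the steel keeper on the hatch, 135 mm above the table, which the bolt's nose enters. It spans x +46 to +62 mm of the box and is 30 mm wide; the strap before the disc has the same height and width.
- disc (a joint): Turn of the disc about the vertical, counter-clockwise from above positive, rad. The slot runs through the whole disc, so it is in line with the bolt both at 0 and at pi; other values are crosswise and block the bolt. It starts between 0.5 and 2.64 and has stops at -0.8 and 3.94. Stays where it is left; friction 0.06 N m.
- slot (a point): Centre of the disc's upper face, 132 mm above the table; the axis is vertical. Its x axis runs along the slot and turns with the disc. Aluminium disc of 80 mm diameter, cut right across by a slot 22 mm wide, 16 mm deep, open at the top and at both ends.
- lug_a (a point): Centre of the top of one of two alike upright round lugs on the disc, 12 mm in diameter, 32 mm tall (132 to 164 mm above the table). 30 mm from the disc's axis, on the slot point's +y side (square to the slot). Push it sideways to turn the disc.
- lug_b (a point): The same on the other lug, on the slot point's -y side.
- bolt (a joint): Travel of the bolt along the box's +x, m. 0 drawn right back, starts between 0 and 0.010; the disc's rim is met at 0.014; 0.112 is its slightly springy end stop, nose in the keeper (fully home). Stays where it is left; friction 2.5 N.
- push_plate (a point): Middle of the top edge of the upright plate at the bolt's tail, on its rear (-x) face, the face to push towards the box's +x. Plate 44 mm wide (y), 44 mm high (116.5 to 160.5 mm above the table), 8 mm thick; rear face at x = -178 mm of the box with the bolt at 0, -66 mm fully home. Behind it the box's top is free but for the low rails.
- nose (a point): Tip of the bolt's round nose, mid-height of the bar (124 mm above the table). Steel bar 14 mm wide, 13 mm high.
- jar: Small glass jar, 42 mm diameter, 65 mm tall, loose on the hatch beside the keeper. Origin at the centre of its underside. Leave alone.
- cup: White teacup, 72 mm diameter, 75 mm tall, on the table beyond the box. Origin at the centre of its underside. Leave alone.
- bottle: Amber bottle with a red cap, 60 mm diameter, 170 mm tall, on the table past the hatch end of the box. Origin at the centre of its underside. Leave alone.

How it is judged:
On the way:
1. the disc's slot lines up with the bolt (within 0.15 rad) (angle between the x axis of slot and the x axis of box, either way round below 0.15 rad), for 0.2 s.
At the end, for the whole second after the job is handed in: The bolt is home to within 6 mm of its end stop (joint above 0.106 m), its nose in the keeper, through the slot, which is in line with it within 0.15 rad, and at rest; jar, cup and bottle stand upright within 20 mm of where they were (value of joint bolt above 0.106 m and x of nose in the frame of box above 0.05 m and angle between the x axis of slot and the x axis of box, either way round below 0.15 rad and velocity of joint bolt between -0.01 and 0.01 m/s and distance of each of jar, cup, bottle from where it was at the start of the episode below 0.02 m and angle between each of jar, cup, bottle's own z axis and vertical below 0.2 rad); the robot touches nothing.
It fails at once if the glass jar is moved by more than 20 mm, lifted or knocked over (distance of jar from where it was at the start of the episode above 0.02 m or angle between jar's own z axis and vertical above 0.3 rad).
It fails at once if the teacup is moved by more than 20 mm, lifted or knocked over (distance of cup from where it was at the start of the episode above 0.02 m or angle between cup's own z axis and vertical above 0.3 rad).
It fails at once if the bottle is moved by more than 20 mm, lifted or knocked over (distance of bottle from where it was at the start of the episode above 0.02 m or angle between bottle's own z axis and vertical above 0.3 rad).
It fails at once if the fingers grip the lock's parts or press on the box or its lock with more than 40 N (contact force between the fingers and box above 40 N).
It fails at once if the arm's or hand's body strikes the box or its lock (more than 40 N) (contact force between the arm and box above 40 N).
It also fails if it takes over 48 s, if anything falls off the work surface, if the arm or the gripper's body presses on something with over 40 N, if the wrist force passes 120 N, or if a joint passes its speed limit or range.

## Robot

A 7-joint arm with a two-finger parallel gripper is mounted at the origin on the work surface. World frame = base frame: x ahead of the robot, y to its left, z up, the work surface at z = 0. Lengths are in m, angles in rad, forces in N, time in s.
With the tool pointing down it reaches from about 0.4 to 0.85 m from the base axis. Payload 10.4 kg.
Tool frame: the origin (TCP) lies on the centre line of the jaws, within the pads' length; the fingertips stand 17 mm ahead of it and the grasp point (between the pads) lies 2 mm behind it; z points along the fingers, y is the line along which they close (so a half turn about z gives the same grasp; the last joint's range is limited). The gripper opens to 85 mm and grips with 20 to 120 N. Pads are 22 mm wide; open, the fingers measure 114 mm over their backs; the gripper's body (76 mm by 85 mm) begins 54 mm behind the grasp point. The pads swing forward as they close: fully open they stand 13 mm farther back than shut.
Start: joints at [-1.325, 0.332, -0.065, 1.46, 0.022, 1.35, -0.088], TCP at [0.166, 0.603, 0.248] pointing down, gripper open.
Joint ranges: [-2.6, 2.6], [-0.5, 2.12], [-1.47, 1.34], [0.16, 2.42], [-1.27, 4.41], [0.06, 2.06], [-2.6, 2.6]. Speed limits (rad/s): [2.22, 2.22, 2.79, 2.79, 3.14, 3.14, 3.14].

## Interface

Orientations are given as a unit quaternion [x, y, z, w].
In Python, from workcell import sensors, imaging, order, spotter gives the robot as it stands. The module is installed in compiled form; this text tells all that it offers.
- The arm moves only by the shell command python3 -m inch 'ROWS' [FORCE]. ROWS is JSON, a list that holds one entry, the list of rows, each a list of 7 numbers: the shift along the tool's x, y, z in m, then the turn, a rotation vector about the tool's x, y, z in rad, then the closure, from -1 (fully open) to 1 (shut). In form: [[[x, y, z, ax, ay, az, hand], ...]]. A call has 1 to 10 rows; each row is the pose to reach, as a shift and turn from the pose commanded when the call began, along the tool's axes at that moment; what a row does not reach only later rows make up. A row lasts 1/10 s, in which the tool goes at most 50 mm and 8.59 degrees, less where a joint would pass 70% of its speed; a pose out of reach is approached as far as the arm can. A call with a gripper value outside its range is refused whole. The fingers move at their own pace and stop on an object; FORCE is the grip in N (left out, the last holds). Time passes only in rows, so rows that repeat a pose let the fingers close. It gives the time, the measured TCP pose, the force, the opening and the grip force at its end, in the units of the state.
- sensors.get_obs(): the state, without advancing time (a new reading comes with each control period).
- imaging.camera(name): name is "scene" or "top" or "wrist"; returns the picture (400x640x3 uint8, blue, green, red); there is no depth.
- imaging.calibration(name): a dict with "mtx" (3x3 intrinsics, pixels), "R" (3x3) and "t" (3): a world point X has camera coordinates R X + t; the wrist camera has in their place "tool_from_camera" (4x4, takes a point from camera to tool coordinates, whose origin is the TCP and whose axes are the flange's). Camera axes: x right, y down, z forward; pixel columns grow to the right and rows downward; lengths in m; the calibration is good to about 2 mm. A picture is of the moment at which its call begins: read the wrist's pose just before it. calibration takes no time and is no camera call.
- order.hand_in(): hands the job in; it is judged then, once.
Trained networks look in the newest picture that a camera, given by its name, has taken for a name from the list of things; names that differ only in an ending like _2 or _b are one class to them, and where a whole thing is asked for, a point or a joint stands for the part that bears it (a point fixed in the world has none). Each returns a list of dicts, best first, with "conf" (0 to 1); they miss things now and then, are a little off and sometimes report something else, mostly with a low value. They report only what shows in the picture. A call takes as long as a camera call.
- spotter.look_for(label, camera): "pixel" ([column, row] in pixels, amid what is visible of it).
The state is a dict: "clock": time; "joint_pos": joint angles; "joint_velocities": joint speeds; "tau": joint torques, N m; "position": TCP position; "ee_rot": TCP orientation; "ft_force": force on the tool from outside, world axes, zero at the start; "torque": the same for the moment, N m; "grip_width": opening from 0.0 (shut) to 1.0 (fully open); "grasp_force": force on a finger pad.
Only numpy, scipy, OpenCV 4.12 (cv2) and the standard library are available. Lean on these libraries where they do the work, as an engineer would, in place of code of your own. Each camera call takes 0.05 s, during which the arm holds its last target. There are 200 camera calls.

## Working session

There is one attempt and no reset: what is moved stays moved. The work goes in short steps, Python scripts to look and compute and a shell command to move; the robot and the scene stay as the last step left them, time stands still between calls to the robot, and variables do not carry over. Pictures are saved under pics/ and viewed, at most 10 in all, crops included, and the job is handed in when it is done.

```bash
mkdir -p pics; cat > h.py <<'E'
import numpy as np,cv2
from scipy.spatial.transform import Rotation as Ro
from workcell import sensors,imaging,order,spotter
def ray(cam,px,z):
    c=imaging.calibration(cam);K=np.array(c["mtx"])
    d=np.linalg.inv(K)@[px[0],px[1],1]
    if cam=="wrist":
        o=sensors.get_obs();R=Ro.from_quat(o["ee_rot"]).as_matrix();T=np.array(c["tool_from_camera"])
        C=R@T[:3,3]+o["position"];d=R@T[:3,:3]@d
    else:
        R=np.array(c["R"]);C=-R.T@np.array(c["t"]);d=R.T@d
    return C+d*(z-C[2])/d[2]
E
python3 - <<'E'
from h import *
np.set_printoptions(precision=4,suppress=True)
o=sensors.get_obs();print({k:np.round(v,3) for k,v in o.items()})
for c in["top","scene"]:
    cv2.imwrite(f"pics/{c}0.png",imaging.camera(c))
    for n,z in dict(keeper=.135,slot=.132,lug_a=.164,push_plate=.14,jar=.03,cup=.04,bottle=.085,box=.11).items():
        for r in spotter.look_for(n,c)[:3]:print(c,n,round(r["conf"],2),np.round(r["pixel"]),ray(c,r["pixel"],z))
E
```

```text
{'clock': np.float64(0.0), 'joint_pos': array([-1.325,  0.333, -0.065,  1.461,  0.022,  1.35 , -0.088]), 'joint_velocities': array([-0.   ,  0.   , -0.002,  0.001,  0.001,  0.   , -0.   ]), 'tau': array([ -0.001, -62.546,   0.049, -39.16 ,   0.016,   0.01 ,  -0.   ]), 'position': array([0.166, 0.602, 0.247]), 'ee_rot': array([ 0.134,  0.991, -0.001, -0.   ]), 'ft_force': array([-0.291,  0.163,  1.352]), 'torque': array([0.015, 0.009, 0.006]), 'grasp_force': np.float64(0.0), 'grip_width': np.float64(1.0)}
top keeper 0.72 [342. 269.] [0.5101 0.0746 0.135 ]
top slot 0.87 [318. 255.] [0.5359 0.1167 0.132 ]
top slot 0.67 [392. 279.] [ 0.4907 -0.0156  0.132 ]
top lug_a 0.87 [319. 257.] [0.5339 0.115  0.164 ]
top push_plate 0.66 [390. 281.] [ 0.488  -0.0091  0.14  ]
top jar 0.85 [288. 205.] [0.6426 0.1795 0.03  ]
top cup 0.7 [366. 172.] [0.709  0.0119 0.04  ]
top bottle 0.71 [234. 215.] [0.6187 0.2823 0.085 ]
top box 0.73 [345. 268.] [0.5105 0.0682 0.11  ]
scene keeper 0.95 [284. 171.] [0.5811 0.0483 0.135 ]
scene slot 0.82 [311. 154.] [0.545  0.1138 0.132 ]
scene slot 0.29 [254. 147.] [ 0.4974 -0.0031  0.132 ]
scene lug_a 0.8 [310. 156.] [0.58   0.1041 0.164 ]
scene push_plate 0.74 [251. 150.] [ 0.5107 -0.0115  0.14  ]
scene push_plate 0.71 [310. 154.] [0.5512 0.1098 0.14  ]
scene jar 0.85 [348. 175.] [0.5382 0.2055 0.03  ]
scene cup 0.74 [280. 248.] [0.7058 0.0109 0.04  ]
scene bottle 0.9 [395. 186.] [0.6348 0.282  0.085 ]
scene box 0.19 [393. 187.] [0.654  0.2656 0.11  ]
```

View pics/top0.png

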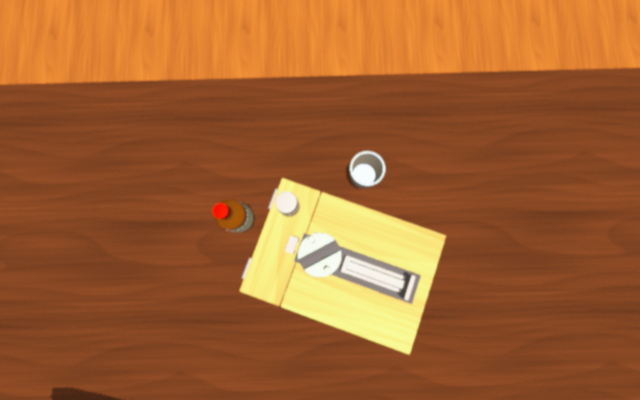

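View pics/scene0.png

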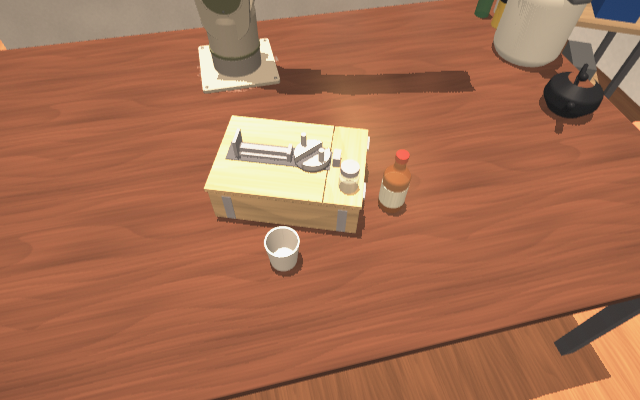

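The top view shows the box with its corners near (282,179), (445,236), (410,353) and (241,291). The disc is at (319,255) and its slot runs up to the right. The tail plate is at (411,288) and the jar at (288,203). The scene view agrees with this. Next I'll fit the box pose and enlarge the lock.

```bash
python3 - <<'E'
from h import *
np.set_printoptions(precision=4,suppress=True)
im=cv2.imread("pics/top0.png")
P=[ray("top",p,.11)[:2] for p in [(282,179),(445,236),(410,353),(241,291)]]
B=np.array([[118.5,-114],[-213.5,-114],[-213.5,114],[118.5,114]])/1e3  # try both handedness
for s in(1,-1):
    b=B*[1,s];A=b-b.mean(0);Q=np.array(P)-np.mean(P,0)
    th=np.arctan2((A[:,0]*Q[:,1]-A[:,1]*Q[:,0]).sum(),(A*Q).sum());R=np.array([[np.cos(th),-np.sin(th)],[np.sin(th),np.cos(th)]])
    print(s,th,np.mean(P,0)-R@b.mean(0),(A@R.T-Q))
for px in[(411,288),(319,255)]:print(ray("top",px,.1605),ray("top",px,.132))
c=imaging.calibration("top");print(-np.array(c["R"]).T@c["t"])
cv2.imwrite("pics/top0c.png",cv2.resize(im[190:320,260:440],None,fx=4.4,fy=4.4,interpolation=cv2.INTER_CUBIC))
E
```

```text
1 1.2070119385032902 [0.5368 0.114 ] [[ 0.002   0.0004]
 [ 0.0019 -0.0029]
 [-0.0025 -0.0006]
 [-0.0013  0.003 ]]
-1 1.1998341329217435 [0.5372 0.1139] [[-0.2097  0.0819]
 [-0.212   0.0795]
 [ 0.2092 -0.082 ]
 [ 0.2125 -0.0793]]
[ 0.4767 -0.0413  0.1605] [ 0.4737 -0.048   0.132 ]
[0.5368 0.1153 0.1605] [0.5364 0.1156 0.132 ]
[0.5447 0.1096 0.8034]
```

View pics/top0c.png

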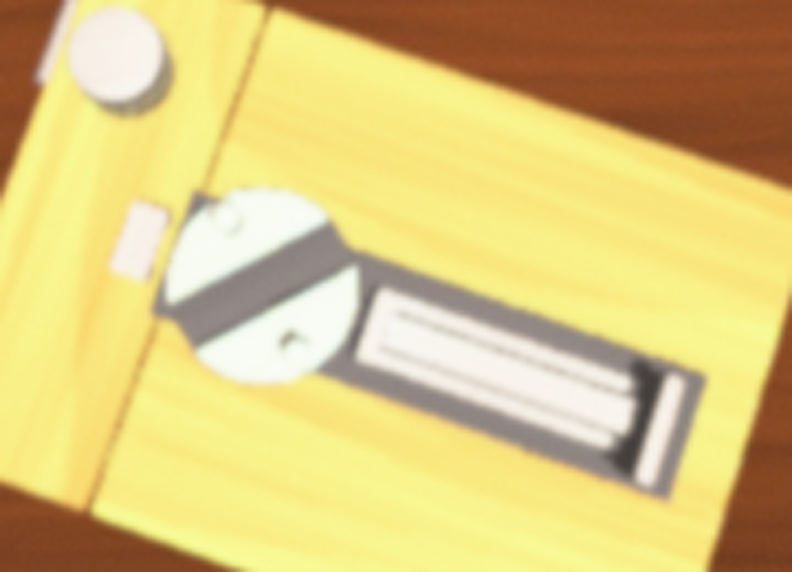

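The slot angle measures about 0.83 rad relative to the box, so I'll turn the disc clockwise to 0 by pushing lug_a along box +x. Box pose is about (0.5365, 0.1148) with yaw 1.207. The next helper computes moves to box-frame targets.

```bash
cat >> h.py <<'E'
O=np.array([.5367,.1148]);TH=1.207
def b2w(x,y):return O+Ro.from_euler("z",TH).as_matrix()[:2,:2]@[x,y]
def w2b(p):return Ro.from_euler("z",-TH).as_matrix()[:2,:2]@(np.array(p)[:2]-O)
def go(x,y,z,yaw=0):
    "tool-frame shift+rotvec to put TCP at box x,y and height z; tool y along box x, x along box y, z down"
    o=sensors.get_obs();R=Ro.from_quat(o["ee_rot"])
    T=Ro.from_euler("z",TH+yaw)*Ro.from_matrix(np.array([[0,1,0],[1,0,0],[0,0,-1]]).astype(float))
    print("shift",np.round(R.inv().apply(np.append(b2w(x,y),z)-o["position"]),4),"rot",np.round((R.inv()*T).as_rotvec(),4),"t",o["clock"],"box",np.round(w2b(o["position"]),4),"F",np.round(o["ft_force"],1))
E
python3 - <<'E'
from h import *
s=4.4;g=lambda u,v,z:w2b(ray("top",(260+u/s,190+v/s),z))
a=g(180,325,.132);b=g(345,245,.132);print(a,b,np.arctan2(*(b-a)[::-1]))
print("lugs",g(229,218,.164),g(292,342,.164),"plate",g(668,428,.1605),"keeper",g(140,240,.135),"jar",g(116,55,.175))
go(-.055,.028,.247)
E
```

```text
[0.02635174 0.02642592] [-0.02722283 -0.02710536] -2.3565986006226503
lugs [ 0.02081227 -0.02104659] [-0.01867016  0.01631388] plate [-0.16821174 -0.00112723] keeper [ 0.05357944 -0.00083423] jar [ 0.08404634 -0.06642778]
shift [-0.4539 -0.4239  0.0013] rot [ 0.0001 -0.      0.095 ] t 0.9 box [0.3239 0.52  ] F [-0.3  0.2 -0.4]
```

```bash
python3 -m inch '[[[-0.03,-0.028,0,0,0,0.01,1],[-0.06,-0.056,0,0,0,0.02,1],[-0.09,-0.084,0,0,0,0.03,1],[-0.12,-0.112,0,0,0,0.04,1],[-0.15,-0.14,0,0,0,0.05,1],[-0.18,-0.168,0,0,0,0.06,1],[-0.21,-0.196,0,0,0,0.07,1],[-0.24,-0.224,0,0,0,0.08,1],[-0.27,-0.252,0,0,0,0.09,1],[-0.3,-0.28,0,0,0,0.095,1]]]'; python3 -c "
from h import *
go(-.055,.028,.247)"
```

```text
clock: 1.9
position: [0.3815, 0.2514, 0.2486]
ee_rot: [0.181, 0.983, 0.0, 0.0]
ft_force: [0.6, 0.1, -0.2]
grip_width: 0.004
grasp_force: 0.0
shift [-0.1657 -0.1274  0.0015] rot [ 0.0009  0.0001 -0.0004] t 1.9 box [0.0725 0.1937] F [ 0.6  0.1 -0.2]
```

```bash
python3 -m inch '[[[-0.033,-0.025,0,0,0,0,1],[-0.066,-0.05,0,0,0,0,1],[-0.1,-0.076,0,0,0,0,1],[-0.133,-0.102,0,0,0,0,1],[-0.166,-0.128,0,0,0,0,1],[-0.166,-0.128,0,0,0,0,1]]]'; python3 - <<'E'
from h import *
go(-.055,.028,.162)
cv2.imwrite("pics/w1.png",imaging.camera("wrist"))
for n,z in dict(lug_a=.164,slot=.132,keeper=.135,push_plate=.1605).items():
    for r in spotter.look_for(n,"wrist")[:3]:print(n,round(r["conf"],2),np.round(r["pixel"]),w2b(ray("wrist",r["pixel"],z)))
E
```

```text
clock: 2.5
position: [0.4924, 0.0686, 0.2487]
ee_rot: [0.185, 0.983, -0.001, 0.001]
ft_force: [-0.3, 0.1, -0.4]
grip_width: -0.001
grasp_force: 0.0
shift [0.0032 0.004  0.0867] rot [-0.0007  0.0019 -0.0079] t 2.5 box [-0.0589  0.025 ] F [-0.3  0.1 -0.4]
lug_a 0.64 [398. 228.] [-0.00130729  0.02017634]
lug_a 0.19 [318. 352.] [-0.05526961 -0.07800296]
slot 0.59 [398. 229.] [0.00743633 0.00846793]
keeper 0.83 [339. 176.] [-0.0379966   0.05020588]
keeper 0.44 [507. 318.] [ 0.10173374 -0.06807565]
push_plate 0.87 [216. 232.] [-0.12203526  0.01688624]
push_plate 0.28 [397. 229.] [0.00051114 0.01968364]
```

View pics/w1.png

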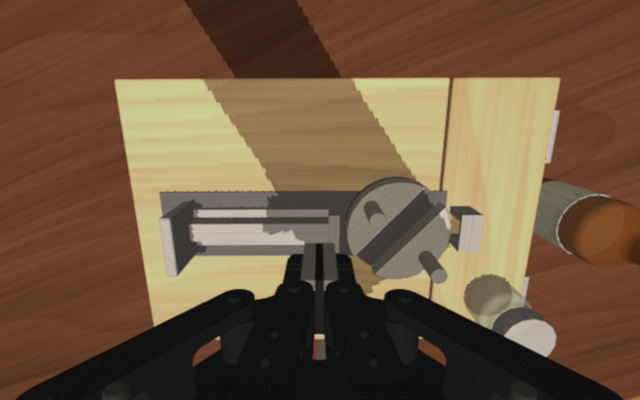

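The wrist view shows lug_a at the upper left of the disc (about (372,208)) and lug_b at (436,268). The keeper is at (470,232) and the fingertip at (320,250). I'll check these points against known geometry.

```bash
python3 - <<'E'
from h import *
for n,p,z in[("corner -213,114",(116,80),.11),("corner 118,114",(559,78),.11),("keeper 54,0",(470,232),.135),("disc 0,0",(399,228),.132),("lug a",(370,207),.164),("lug b",(440,276),.164),("plate",(167,247),.1605)]:
    print(n,np.round(w2b(ray("wrist",p,z))*1e3,1))
E
```

```text
corner -213,114 [-202.8  117.8]
corner 118,114 [125.3 119.7]
keeper 54,0 [62.4  7.6]
disc 0,0 [9.  9.7]
lug a [-19.  36.]
lug b [ 31.7 -13.9]
plate [-156.7    6.1]
```

```bash
python3 - <<'E'
from h import *
go(-.055,.028,.162)
c=imaging.calibration("wrist");T=np.array(c["tool_from_camera"]);K=np.array(c["mtx"])
print(np.round(T,3),K)
for p in [(0,0,.017),(.011,0,.017),(-.011,0,.017)]:
    q=K@(np.linalg.inv(T)@[*p,1])[:3];print(p,q[:2]/q[2])
c=imaging.calibration("scene")
def sc(X):
    q=np.array(c["mtx"])@(np.array(c["R"])@X+c["t"]);return q[:2]/q[2]
o=sensors.get_obs();R=Ro.from_quat(o["ee_rot"]).as_matrix()
tip=np.array(o["position"])+R@[0,0,.017]
p=sc(tip);print("scene tip",p, "disc",sc([*b2w(0,0),.132]),"keeper",sc([*b2w(.054,0),.135]))
im=imaging.camera("scene");x,y=p.astype(int)
cr=im[90:230,190:400]
cv2.imwrite("pics/s1.png",cv2.resize(cr,None,fx=3.8,fy=3.8,interpolation=cv2.INTER_CUBIC))
E
```

```text
shift [-0.0016 -0.0016  0.0863] rot [ 0.0004 -0.0003  0.0019] t 2.75 box [-0.0534  0.0296] F [0.3 0.3 0. ]
[[-0.    -0.962 -0.272  0.069]
 [ 1.    -0.001  0.     0.001]
 [-0.001 -0.272  0.962 -0.126]
 [ 0.     0.     0.     1.   ]] [[336.10023654   0.         318.96015103]
 [  0.         336.10023654 202.10224121]
 [  0.           0.           1.        ]]
(0, 0, 0.017) [316.90852265 261.29095197]
(0.011, 0, 0.017) [316.85707325 239.26551134]
(-0.011, 0, 0.017) [316.95804079 282.48961639]
scene tip [286.69959514 104.32183792] disc [310.59714881 151.2751879 ] keeper [335.34851813 152.91972792]
```

View pics/s1.png

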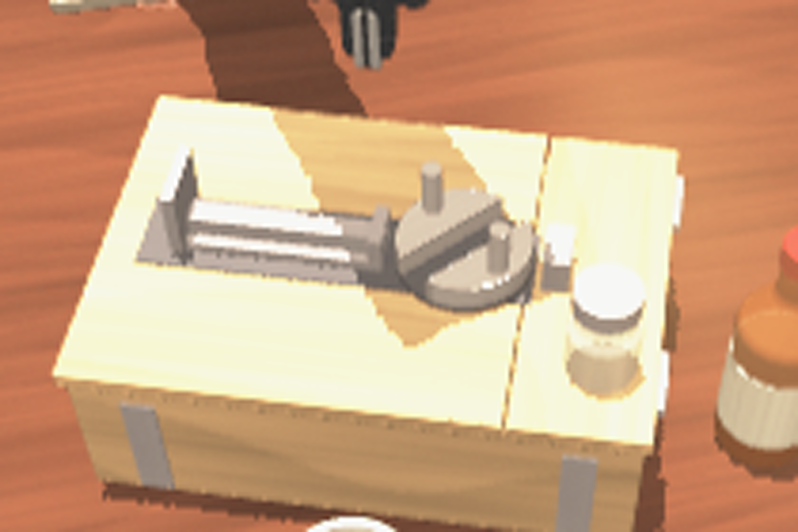

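The scene view shows the fingertip within about 1 px of its prediction. The wrist offset came from the arm still settling when that picture was taken. Descending beside lug_a.

```bash
python3 -m inch '[[[-0.001,-0.002,0.03,0,0,0,1],[-0.001,-0.002,0.06,0,0,0,1],[-0.001,-0.002,0.085,0,0,0,1],[-0.001,-0.002,0.085,0,0,0,1],[-0.001,-0.002,0.085,0,0,0,1]]]'; python3 -c "
from h import *
go(-.02,.03,.163)"
```

```text
clock: 3.3
position: [0.4906, 0.0726, 0.1639]
ee_rot: [0.18, 0.984, 0.0, -0.0]
ft_force: [0.9, -0.4, 0.7]
grip_width: 0.001
grasp_force: 0.0
shift [0.0019 0.0358 0.0009] rot [-0.     -0.0001  0.001 ] t 3.3 box [-0.0558  0.028 ] F [ 0.9 -0.4  0.7]
```

```bash
python3 -m inch '[[[0,0.005,0,0,0,0,1],[0,0.009,0,0,0,0,1],[0,0.013,0,0,0,0,1],[0.001,0.017,0,0,0,0,1],[0.001,0.02,0,0,0,0,1],[0.001,0.023,0,0,0,0,1],[0.001,0.026,0,0,0,0,1],[0.001,0.028,0,0,0,0,1],[0.001,0.03,0,0,0,0,1],[0.001,0.03,0,0,0,0,1]]]'; python3 - <<'E'
from h import *
sensors.get_obs();imaging.camera("wrist")
go(-.02,.03,.163)
cv2.imwrite("pics/w2.png",imaging.camera("wrist"))
E
```

```text
clock: 4.3
position: [0.4992, 0.1001, 0.1626]
ee_rot: [0.181, 0.983, -0.001, -0.001]
ft_force: [-3.0, -2.4, -0.2]
grip_width: 0.001
grasp_force: 1.8
shift [ 0.0004  0.007  -0.0003] rot [-0.0019 -0.0021 -0.0001] t 4.35 box [-0.027   0.0296] F [-3.3 -3.1 -1.7]
```

View pics/w2.png

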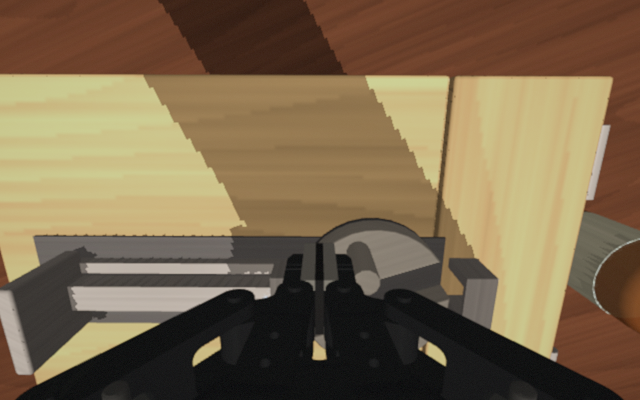

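The wrist view shows the finger against the lug at about (362,270). The slot edge running (385,290) to (438,263) is still tilted. I'll push further and measure that edge.

```bash
python3 -m inch '[[[0,0.003,0,0,0,0,1],[0,0.006,0,0,0,0,1],[0,0.008,0,0,0,0,1],[0,0.008,0,0,0,0,1],[0,0.008,0,0,0,0,1]]]'; python3 - <<'E'
from h import *
imaging.camera("wrist");imaging.camera("wrist")
print("old edge",[np.round(w2b(ray("wrist",p,.132)-np.append(b2w(-.008,0)-O,0)),4) for p in((385,290),(438,263))])
go(-.016,.03,.163)
im=imaging.camera("wrist")
cv2.imwrite("pics/w3.png",cv2.resize(im[200:340,260:500],None,fx=3.3,fy=3.3,interpolation=cv2.INTER_CUBIC))
E
```

```text
clock: 4.9
position: [0.5036, 0.1081, 0.1635]
ee_rot: [0.181, 0.984, 0.0, 0.0]
ft_force: [-1.0, -0.9, -0.5]
grip_width: 0.001
grasp_force: 0.5
old edge [array([0.0257, 0.0049]), array([0.0521, 0.0204])]
shift [0.0015 0.0021 0.0006] rot [ 0.0008  0.0008 -0.0001] t 5.0 box [-0.0181  0.0285] F [-0.3 -1.1 -0.6]
```

View pics/w3.png

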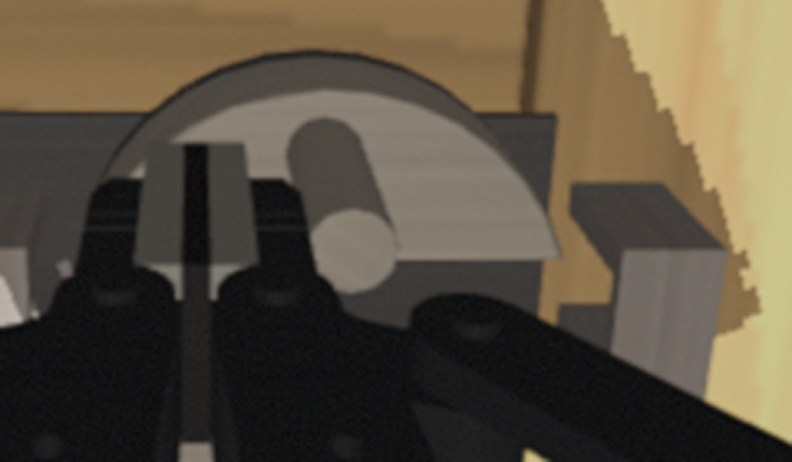

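The slot edge now runs from (395,260) to (558,258), parallel to the box edge, so the disc is in line. Backing off, lifting and moving behind the plate.

```bash
python3 -m inch '[[[0,-0.01,0,0,0,0,1],[0,-0.02,-0.02,0,0,0,1],[0,-0.03,-0.06,0,0,0,1],[-0.007,-0.06,-0.06,0,0,0,1],[-0.014,-0.09,-0.06,0,0,0,1],[-0.021,-0.12,-0.06,0,0,0,1],[-0.029,-0.15,-0.06,0,0,0,1],[-0.029,-0.18,-0.06,0,0,0,1],[-0.029,-0.188,-0.06,0,0,0,1],[-0.029,-0.188,-0.06,0,0,0,1]]]'; python3 - <<'E'
from h import *
for i in range(3):imaging.camera("wrist")
im=imaging.camera("wrist");go(-.203,0,.155)
cv2.imwrite("pics/w4.png",im)
E
```

```text
clock: 6.05
position: [0.4631, -0.0794, 0.2236]
ee_rot: [0.182, 0.983, 0.001, 0.0]
ft_force: [-0.6, -0.2, 0.4]
grip_width: -0.0
grasp_force: 0.0
shift [0.0001 0.002  0.0683] rot [0.0002 0.0001 0.0019] t 6.25 box [-2.051e-01 -1.000e-04] F [-0.2  0.1 -0.6]
```

View pics/w4.png

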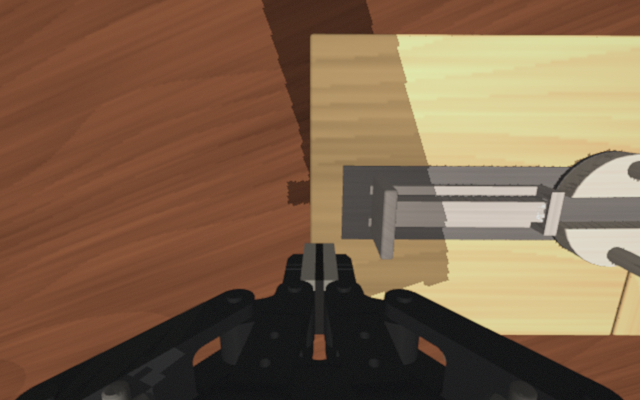

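The slot is in line with the bolt, and the plate at (388,225) is clear ahead of the finger. Descending, then pushing.

```bash
python3 -m inch '[[[0,0,0.025,0,0,0,1],[0,0,0.05,0,0,0,1],[0,0,0.068,0,0,0,1],[0,0.01,0.068,0,0,0,1],[0,0.018,0.068,0,0,0,1],[0,0.026,0.068,0,0,0,1],[0,0.034,0.068,0,0,0,1],[0,0.042,0.068,0,0,0,1],[0,0.05,0.068,0,0,0,1],[0,0.05,0.068,0,0,0,1]]]'; python3 -c "
from h import *
go(-.078,0,.155)"
```

```text
clock: 7.25
position: [0.4818, -0.03, 0.1555]
ee_rot: [0.18, 0.984, 0.0, 0.0]
ft_force: [-0.0, 0.2, -0.2]
grip_width: -0.002
grasp_force: 0.0
shift [0.0001 0.0768 0.0006] rot [0.0007 0.0004 0.0015] t 7.25 box [-0.1548 -0.0002] F [-0.   0.2 -0.2]
```

```bash
python3 -m inch '[[[0,0.008,0,0,0,0,1],[0,0.016,0,0,0,0,1],[0,0.024,0,0,0,0,1],[0,0.032,0,0,0,0,1],[0,0.04,0,0,0,0,1],[0,0.048,0,0,0,0,1],[0,0.055,0,0,0,0,1],[0,0.06,0,0,0,0,1],[0,0.063,0,0,0,0,1],[0,0.063,0,0,0,0,1]]]'; python3 - <<'E'
from h import *
for i in range(2):imaging.camera("wrist")
im=imaging.camera("wrist");go(-.078,0,.155)
cv2.imwrite("pics/w5.png",im)
E
```

```text
clock: 8.25
position: [0.5036, 0.0282, 0.1551]
ee_rot: [0.181, 0.984, 0.0, -0.0]
ft_force: [-0.2, 0.3, 0.2]
grip_width: 0.001
grasp_force: 0.0
shift [-0.0002  0.0152  0.0001] rot [ 0.0003 -0.0007  0.0001] t 8.4 box [-0.0932  0.0002] F [ 0.3  1.2 -0.3]
```

View pics/w5.png

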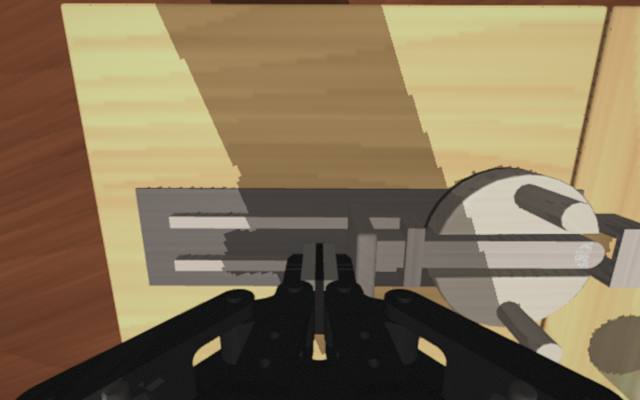

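The bolt is through the slot, with its nose at (595,255) and the keeper just ahead. I'll finish slowly and watch the force.

```bash
python3 -m inch '[[[0,0.003,0,0,0,0,1],[0,0.006,0,0,0,0,1],[0,0.009,0,0,0,0,1],[0,0.011,0,0,0,0,1],[0,0.013,0,0,0,0,1],[0,0.013,0,0,0,0,1]]]'; python3 -m inch '[[[0,0.002,0,0,0,0,1],[0,0.003,0,0,0,0,1],[0,0.003,0,0,0,0,1]]]';python3 -c "
from h import *
go(-.076,0,.155)"
```

```text
clock: 9.0
position: [0.5083, 0.0401, 0.1552]
ee_rot: [0.181, 0.984, 0.0, -0.0]
ft_force: [-0.4, -1.0, 0.0]
grip_width: 0.001
grasp_force: 0.3
clock: 9.3
position: [0.5091, 0.042, 0.1552]
ee_rot: [0.181, 0.983, -0.0, -0.0]
ft_force: [-3.8, -3.9, 0.6]
grip_width: -0.005
grasp_force: 2.3
shift [0.0001 0.0019 0.0002] rot [-0.0009 -0.0005 -0.0005] t 9.3 box [-0.0779 -0.0001] F [-3.8 -3.9  0.6]
```

```bash
python3 -m inch '[[[0,0.002,0,0,0,0,1],[0,0.002,0,0,0,0,1],[0,0.002,0,0,0,0,1]]]'; python3 -m inch '[[[0,0.002,0,0,0,0,1],[0,0.002,0,0,0,0,1],[0,0.002,0,0,0,0,1]]]'
```

```text
clock: 9.6
position: [0.5092, 0.0421, 0.1551]
ee_rot: [0.182, 0.983, -0.001, -0.001]
ft_force: [-8.0, -9.4, 4.7]
grip_width: -0.002
grasp_force: 5.9
clock: 9.9
position: [0.5092, 0.0423, 0.1551]
ee_rot: [0.183, 0.983, -0.002, -0.002]
ft_force: [-11.5, -14.9, 8.9]
grip_width: 0.0
grasp_force: 9.5
```

The bolt is firm against a stop with the plate face at about x = -66, which matches fully home. Retreating to look.

```bash
python3 -m inch '[[[0,-0.01,0,0,0,0,1],[0,-0.03,0,0,0,0,1],[0,-0.05,-0.03,0,0,0,1],[0,-0.07,-0.07,0,0,0,1],[0,-0.09,-0.1,0,0,0,1],[0,-0.09,-0.1,0,0,0,1],[0,-0.09,-0.1,0,0,0,1]]]'; python3 - <<'E'
from h import *
for i in range(3):imaging.camera("wrist")
im=imaging.camera("wrist");cv2.imwrite("pics/w6.png",im);go(0,0,.2)
E
```

```text
clock: 10.6
position: [0.4788, -0.0384, 0.2557]
ee_rot: [0.181, 0.983, 0.001, 0.001]
ft_force: [-0.8, 0.1, -0.7]
grip_width: -0.005
grasp_force: 0.0
shift [-0.0007  0.163   0.054 ] rot [-0.0009 -0.0015  0.0011] t 10.8 box [-0.163   0.0004] F [ 0.2 -0.1  0.5]
```

View pics/w6.png

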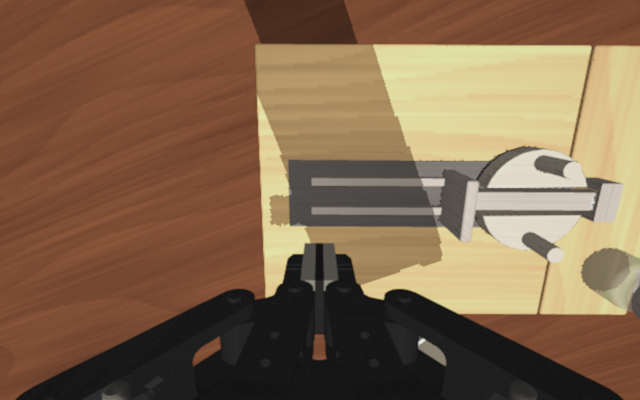

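The nose is inside the keeper at (605,200) and the plate, at (468,205), is next to the strap. Jar is untouched. One numeric check, then I hand in.

```bash
python3 - <<'E'
from h import *
imaging.camera("wrist")
print(w2b(ray("wrist",(462,210),.1605)),w2b(ray("wrist",(607,201),.135)))
r=w2b(ray("wrist",(462,210),.1605))[0]
if -.076<r<-.056: print(order.hand_in())
E
```

```text
[-0.06422047  0.00180733] [0.05614436 0.00119055]
the job is handed in; nothing more can be done
None
```

The hatch is locked and the job is handed in at about 11 s. The disc's slot is in line, and the bolt stopped firmly at its fully home position with its nose in the keeper. The arm stayed clear of the jar, cup and bottle.

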